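# Trip the tortilla warmer's crumb-tray latch with a skewer

### The job

Take the skewer out of its wooden block and push it gently, handle up, down the small round hole in the top of the tortilla warmer to trip the hidden spring latch; keep it pressed until the crumb tray has crept all the way out by itself. Then stand the skewer back in its block, fully down and upright, and let go. Do not press hard on the warmer, and leave the dishes standing nearby where they are.

Things in the scene. Friction and masses are not known exactly. Their poses are not given: they have to be found in the camera images.
- skewer: Loose skewer, 60 to 120 g, standing upright in the block. Origin: centre of the underside of its steel collar (28 mm across, 5 mm thick); z along the skewer towards the handle. Above the collar a round wooden handle 20 mm across, from 5 to 70 mm; below the origin a straight steel rod 6 mm across, 72 mm long, round-tipped.
- skewer_grip (a point): Middle of the skewer's handle, on its axis, 40 mm above the skewer's origin: a good place to grip from above, with 40 N or more.
- skewer_tip (a point): The round tip of the skewer's rod, 72 mm below the skewer's origin; z along the skewer towards the handle.
- block: Fixed wooden block 80 x 80 mm, 85 mm high, with one vertical hole in the middle of its top. Origin: centre of its underside.
- block_hole0 (a point): Centre of the mouth of the block's hole, on its top face. The hole is 12 mm across with a 2 mm chamfer and 80 mm deep; the skewer stands with its rod in it and its collar flat on the block, so that the skewer's origin is at this point.
- warmer: Fixed brushed-steel tortilla warmer, 220 mm deep (x), 240 mm wide (y), 130 mm high; origin: centre of its underside. Its front (-x) holds the tray. Flat top with dark vent strips (not open) and one small round hole in a thin dark ring 24 mm across. More than 18 N from the skewer, downwards or sideways, on the warmer or the latch in it bends the latch and fails the job.
- hole (a point): Centre of the mouth of the round hole in the warmer's top: 45 mm to the front and 50 mm to +y of the warmer's origin, 130 mm up; z up, x to the warmer's back. 10 mm across, 1 mm chamfer, straight down through a 6 mm plate. Below lies a hidden sprung latch plate, 34 mm square, centred; its top is 20 to 52 mm below the mouth, different every time and not measured.
- tray (a joint): How far the crumb tray stands out, m: 0 shut and latched, 0.045 fully out. While the latch is held down a damped spring creeps it out at about 20 mm/s (2 to 3 s in all). If the latch is let up before 0.036 the tray may catch on a later notch (at about 0.012 or 0.024) and the latch must be pressed again.
- tray_lip (a point): Middle of the tray's dark steel lip (80 mm wide), on the warmer's front; it moves to -x of the warmer with the tray. The hidden latch plate yields from about 4 N, rises 1.8 N per mm, frees the tray after 4 to 5 mm (11 to 12 N) and keeps stiffening (18 N at 8 mm, too much): press to about 14 N and stay there.
- bowl: Loose blue ceramic bowl, 116 mm across, 55 mm high, a bystander. Origin: centre of its underside.
- tumbler: Loose green glass tumbler, 70 mm across, 95 mm high, a bystander. Origin: centre of its underside.
- ramekin: Loose white ceramic ramekin, 84 mm across, 50 mm high, a bystander. Origin: centre of its underside.
Not all that is in view belongs to the job. Of the things that look like the skewer, the largest one is meant.

How it is judged:
By the outcome, as a careful person would: the job done as asked, in the order asked, and still so for the second after the job is handed in, with the robot touching nothing.
It also fails if it takes over 58 s, if anything falls off the work surface, if the arm or the gripper's body presses on something with over 40 N, if the wrist force passes 120 N, or if a joint passes its speed limit or range.

### The arm

A 6-joint arm with a two-finger parallel gripper is mounted at the origin on the work surface. World frame = base frame: x ahead of the robot, y to its left, z up, the work surface at z = 0. Lengths are in mm, angles in rad, forces in N, time in s.
With the tool pointing down it reaches from about 350 to 1000 mm from the base axis. Payload 7.1 kg.
Tool frame: the origin (TCP) lies at the centre of the arm's flange, where the gripper is bolted on; the fingertips stand 173 mm ahead of it and the grasp point (between the pads) lies 155 mm ahead of it; z points along the fingers, y is the line along which they close (so a half turn about z gives the same grasp; the last joint's range is limited). The gripper opens to 85 mm and grips with 20 to 120 N. Pads are 22 mm wide; open, the fingers measure 114 mm over their backs; the gripper's body (76 mm by 85 mm) begins 54 mm behind the grasp point. The pads swing forward as they close: fully open they stand 13 mm farther back than shut.
Start: joints at [1.196, 0.423, 1.63, -0, 1.089, -0.019], TCP at [217.681, 585.851, 404.719] pointing down, gripper open.
Joint ranges: [-3, 3], [-0.9, 2.11], [0.09, 2.58], [-1.31, 4.45], [0.11, 2.69], [-2.54, 2.54]. Speed limits (rad/s): [2.39, 2.39, 3.01, 3.14, 3.14, 3.14].

### API

Orientations are given as a unit quaternion [x, y, z, w].
In Python, from station import readout, eyes, env gives the robot as it stands.
- The arm moves only by the tool servo_tool, never from a script. Its argument "rows" is a list of rows, each an object with "linear": the shift along the world's x, y, z in mm, a list of three; "angular": the turn, a rotation vector about the world's x, y, z in rad, a list of three; "grip": the finger opening in mm, from 0 to 85.4. In form: [{"linear": [tx, ty, tz], "angular": [ax, ay, az], "grip": grip}, ...]. A call has 1 to 10 rows; each row shifts and turns the commanded pose from where the row before left it; what a row does not reach is not made up. A row lasts 1/10 s, in which the tool goes at most 50 mm and 8.59 degrees, less where a joint would pass 70% of its speed; a pose out of reach is approached as far as the arm can. A call with a gripper value outside its range is refused whole. The fingers move at their own pace and stop on an object; "newtons" is the grip in N (left out, the last holds). Time passes only in rows, so rows that do not move let the fingers close. It gives the time, the measured TCP pose, the force, the opening and the grip force at its end, in the units of the state.
- readout.observe(): the state, without advancing time (a new reading comes with each control period).
- eyes.read_camera(name): name is "scene" or "top" or "wrist"; returns a dict with "img" (384x512x3 uint8, red, green, blue), "fx", "fy", "cx", "cy" (pixels), "eye" and "attitude" of the camera in the world. Camera axes: x right, y down, z forward; pixel columns grow to the right and rows downward; lengths in mm; the calibration is good to about 2 mm. A picture is of the moment at which its call begins. There is no depth.
- env.sign_off(): hands the job in; it is judged then, once.
The state is a dict: "time_s": time; "joints": joint angles; "qd": joint speeds; "tau": joint torques, N m; "tool_pos": TCP position; "eef_rot": TCP orientation; "contact_force": force on the tool from outside, world axes, zero at the start; "ft_torque": the same for the moment, N m; "opening": opening from 0.0 (shut) to 1.0 (fully open); "grasp_force": force on a finger pad.
Only numpy, scipy, OpenCV 4.12 (cv2) and the standard library are available. Lean on these libraries where they do the work, as an engineer would, in place of code of your own. Each camera call takes 0.05 s, during which the arm holds its last target. There are 200 camera calls.

## Working session

There is one attempt and no reset: what is moved stays moved. The work goes in short steps, Python scripts to look and compute and a tool call to move; the robot and the scene stay as the last step left them, time stands still between calls to the robot, and variables do not carry over. Pictures are saved under pics/ and viewed, at most 12 in all, crops included, and the job is handed in when it is done.

Besides the shell and the picture viewer there is one more tool, called after "Call:" as name(argument=value, ...) on one line, values as JSON. servo_tool: Moves the arm, as the interface text tells. Its arguments: {"type":"object","properties":{"rows":{"type":"array","items":{"type":"object","properties":{"linear":{"type":"array","items":{"type":"number"}},"angular":{"type":"array","items":{"type":"number"}},"grip":{"type":"number"}}}},"newtons":{"type":"number"}},"required":["rows"]}

```bash
ls; mkdir -p pics
cat > h.py <<'E'
import numpy as np, cv2
from scipy.spatial.transform import Rotation as R
from station import readout, eyes, env
def snap(name, fn):
    c=eyes.read_camera(name); cv2.imwrite('pics/'+fn, c['img'][:,:,::-1]); 
    np.save('pics/'+fn+'.npy', {k:v for k,v in c.items()}, allow_pickle=True); return c
def load(fn): return np.load('pics/'+fn+'.npy',allow_pickle=True).item()
def rot(c):
    a=np.array(c['attitude'],float); return R.from_quat(a).as_matrix() if a.size==4 else a.reshape(3,3)
def ray(c,u,v):
    return rot(c)@np.array([(u-c['cx'])/c['fx'],(v-c['cy'])/c['fy'],1])
def atz(c,u,v,z):
    d=ray(c,u,v); e=np.array(c['eye'],float); return e+d*(z-e[2])/d[2]
def proj(c,p):
    q=rot(c).T@(np.array(p,float)-np.array(c['eye'])); return np.array([c['cx']+c['fx']*q[0]/q[2], c['cy']+c['fy']*q[1]/q[2]])
E
python3 - <<'E'
from h import *
a=snap('scene','s1.png'); b=snap('top','t1.png'); w=snap('wrist','w1.png')
for c in (a,b,w): print(c['fx'],c['cx'],c['cy'],c['eye'],c['attitude'])
o=np.hstack([a['img'],b['img']])
cv2.imwrite('pics/both.png',cv2.resize(b['img'],(800,600),interpolation=cv2.INTER_CUBIC)[:,:,::-1])
print(readout.observe())
E
```

```text
pics
350.42950789841115 254.574121283882 191.02821962407046 [900.39276299 352.48302143 736.90278647] [ 0.44866799  0.84301341 -0.26024307 -0.14247444]
452.5187987196803 256.853343558572 192.59682186223762 [346.26907238 137.51190131 951.00907783] [-0.67815591  0.72466927 -0.0870844   0.08587965]
289.83895108450287 255.82359659605777 192.82500540588447 [152.97373949 609.58905455 373.16669778] [0.81315016 0.56557595 0.07771185 0.11345274]
{'time_s': 0.15, 'joints': array([ 1.19599429e+00,  4.23692622e-01,  1.63052528e+00,  7.17068489e-06,
        1.08860059e+00, -1.89717356e-02]), 'qd': array([ 0.00111427, -0.00305039, -0.00141251,  0.00175028,  0.00169398,
        0.00055075]), 'tau': array([ 1.14967570e-04, -5.57765758e+01, -2.82016808e+01, -1.18266184e-04,
        4.84461561e-03, -1.35173025e-05]), 'tool_pos': array([217.60709798, 585.65554303, 404.10281907]), 'eef_rot': array([ 1.76979623e-01,  9.84214325e-01, -6.00456974e-04, -1.23011848e-04]), 'contact_force': array([ 0.25107843, -0.03859329,  0.71617949]), 'ft_torque': array([-0.02586211, -0.05723471,  0.03694116]), 'grasp_force': 0.0, 'opening': 1.0056453145405064}
```

View pics/both.png

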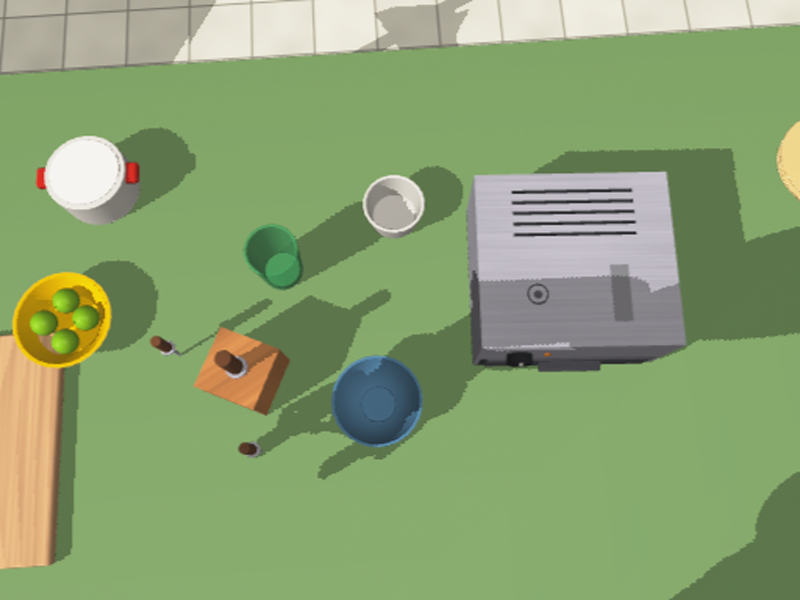

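View pics/s1.png

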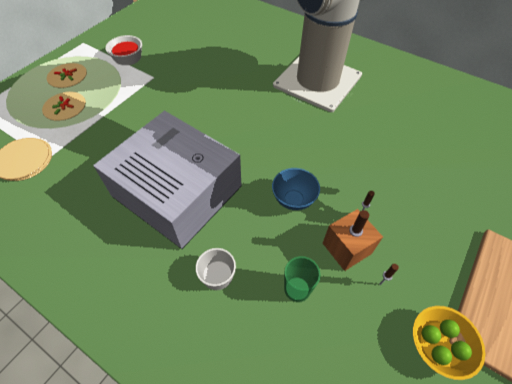

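Top view (800 px wide): block's top is around (236,368), with the handle end at (226,358). The hole ring is at (538,294), the bowl at (377,400), the tumbler at (275,255) and the ramekin at (394,205). Scene view: ring at (198,157), skewer handle from (362,213) to its collar at about (357,231). Next I'll enlarge the two spots.

Run:
```python
from h import *
a=load('s1.png'); b=load('t1.png')
def crop(c,u,v,r=32,s=400): 
    return cv2.resize(c['img'][v-r:v+r,u-r:u+r],(s,s),interpolation=cv2.INTER_CUBIC)[:,:,::-1]
o=np.vstack([np.hstack([crop(b,150,235,32,300),crop(b,344,188,16,300)]),np.hstack([crop(a,356,235,32,300),crop(a,198,157,16,300)])])
cv2.imwrite('pics/c1.png',o)
print('hole top',atz(b,538/1.5625,294/1.5625,130),'scene',atz(a,198,157.5,130))
print('handle top',atz(b,222/1.5625,355/1.5625,155), 'scene',atz(a,362.5,212,155))
for n,u,v,z in [('bowl',377,400,55),('tumb',270,248,95),('ram',394,202,50)]: print(n,atz(b,u/1.5625,v/1.5625,z))
for u,v in [(222,327),(289,357),(267,413),(194,386)]: print(atz(b,u/1.5625,v/1.5625,85))
for u,v in [(474,175),(667,172),(686,346),(478,348)]: print('w',atz(b,u/1.5625,v/1.5625,130))
```

```text
hole top [549.13812222 -34.70293826 130.        ] scene [546.76781986 -32.70816067 130.        ]
handle top [495.60301937 337.77582183 155.        ] scene [489.435614   333.80635544 155.        ]
bowl [443.75246283 167.6073273   55.        ]
tumb [640.87126326 291.23978357  95.        ]
ram [710.78296929 129.342931    50.        ]
[544.29396799 355.24700212  85.        ]
[500.68922725 272.41188398  85.        ]
[433.61917517 300.98424722  85.        ]
[472.44774161 389.90219316  85.        ]
w [707.64067957  27.86519756 130.        ]
w [ 695.19473661 -213.20795415  130.        ]
w [ 474.6695145 -200.92861    130.       ]
w [488.56484818  43.00910413 130.        ]
```

View pics/c1.png

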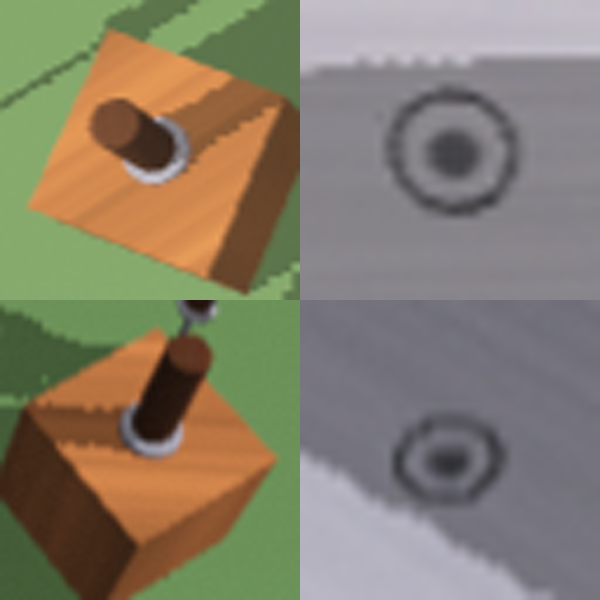

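Top crop: collar centre is near px (151.5,235.4), handle end (142.5,228.6), block-top centre (151.9,235.4) and hole (344.2,188.2). Scene crop: collar (356.4,230.7), handle end (364.5,214.5), hole (197.8,158.1).

Run:
```python
from h import *
a=load('s1.png'); b=load('t1.png'); h=.5
for n,t,s,z in [('collar',(151.5,235.4),(356.4,230.7),90),('htop',(142.5,228.6),(364.5,214.5),155),('blocktop',(151.9,235.4),None,85),('hole',(344.2,188.2),(197.8,158.1),130)]:
    print(n,atz(b,t[0]-h,t[1]-h,z), atz(a,s[0]-h,s[1]-h,z) if s else '')
f=[atz(b,118+x/4.6875-h,203+y/4.6875-h,85)[:2] for x,y in [(107,30),(285,96),(210,275),(28,207)]]
f=np.array(f); print(f, f.mean(0)); d=np.roll(f,-1,0)-f; print(np.linalg.norm(d,axis=1), np.degrees(np.arctan2(d[:,1],d[:,0])))
w=load('w1.png'); o=readout.observe(); T=R.from_quat(o['eef_rot']).as_matrix(); print(T, T.T@(np.array(w['eye'])-o['tool_pos']))
```

```text
collar [491.67765029 337.07605698  90.        ] [492.33629455 338.51252987  90.        ]
htop [493.98777394 337.92463233 155.        ] [491.99247455 338.07051748 155.        ]
blocktop [492.47068054 337.46326031  85.        ] 
hole [550.1015583  -33.64565139 130.        ] [547.87689494 -33.82301716 130.        ]
[[545.28535512 358.67583458]
 [512.35322144 285.04180666]
 [440.65446042 317.18278245]
 [473.26688039 391.22372478]] [492.88997934 338.03103712]
[80.66285077 78.57324389 80.90507448 79.03180283] [-114.09613635  155.85435698   66.22820353  -24.32002178]
[[-9.37356396e-01  3.48371612e-01 -4.54677343e-04]
 [ 3.48371907e-01  9.37355705e-01 -1.13841553e-03]
 [ 2.96027487e-05 -1.22549789e-03 -9.99999249e-01]] [ 6.89213392e+01 -4.43015538e-02  3.09382391e+01]
```

Call:
servo_tool(rows=[{"linear":[20,-18,0],"grip":50},{"linear":[34,-31,0],"grip":50},{"linear":[34,-31,0],"grip":50},{"linear":[34,-31,0],"grip":50},{"linear":[34,-31,0],"grip":50},{"linear":[34,-31,0],"grip":50},{"linear":[34,-31,-10],"grip":50},{"linear":[34,-31,-20],"grip":50},{"linear":[16.5,-12.5,-20],"grip":50},{"linear":[0,0,0],"grip":50}], newtons=60)

```text
invalid input
```

Run:
```python
from h import *
w=snap('wrist','w2.png'); o=readout.observe(); print(o['time_s'],o['tool_pos'],o['opening'],R.from_quat(o['eef_rot']).as_matrix()[:,1])
for p in [(492.3,338,155),(492.3,338,90)]: print(proj(w,p))
```

```text
0.2 [217.61387802 585.69480133 404.2144439 ] 1.0010332758868534 [ 0.34834535  0.93736572 -0.00101424]
[133.54907162 496.0198991 ]
[153.48728009 433.46866003]
```

View pics/w2.png

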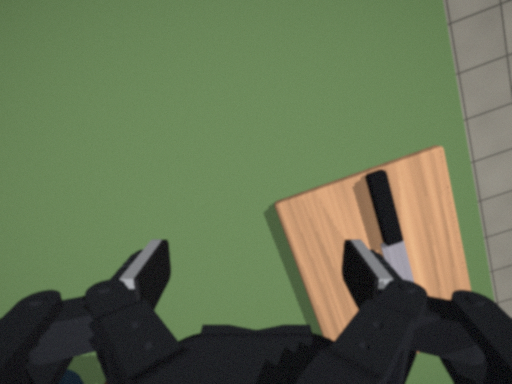

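The call was refused, probably because "angular" was missing, so the arm hasn't moved. The picture shows only the open fingers, at about (150,270) and (365,270), over the cutting board.

Call:
servo_tool(rows=[{"linear":[20,-18,0],"angular":[0,0,0],"grip":50},{"linear":[34,-31,0],"angular":[0,0,0],"grip":50},{"linear":[34,-31,0],"angular":[0,0,0],"grip":50},{"linear":[34,-31,0],"angular":[0,0,0],"grip":50},{"linear":[34,-31,0],"angular":[0,0,0],"grip":50},{"linear":[34,-31,0],"angular":[0,0,0],"grip":50},{"linear":[34,-31,-10],"angular":[0,0,0],"grip":50},{"linear":[34,-31,-20],"angular":[0,0,0],"grip":50},{"linear":[16.5,-12.5,-20],"angular":[0,0,0],"grip":50},{"linear":[0,0,0],"angular":[0,0,0],"grip":50}], newtons=60)

```text
time_s: 1.2
tool_pos: [493.3, 335.9, 352.1]
eef_rot: [0.179, 0.984, -0.002, -0.001]
contact_force: [0.3, -0.6, -0.4]
opening: 0.585
grasp_force: 0.0
```

Run:
```python
from h import *
w=snap('wrist','w3.png'); o=readout.observe(); print(o['time_s'],o['tool_pos'],o['opening'],R.from_quat(o['eef_rot']).as_matrix()[:,1])
for p in [(492.3,338,155),(492.3,338,90)]: print(proj(w,p))
```

```text
1.25 [492.50518058 337.23953813 353.3470635 ] 0.590897412659372 [ 0.35086894  0.93642134 -0.00246331]
[259.76174339 225.16345958]
[259.07988925 195.63815315]
```

View pics/w3.png

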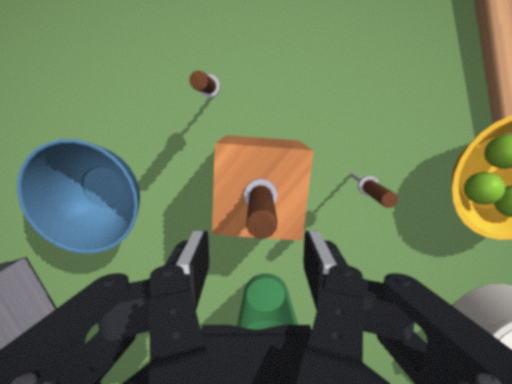

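Handle end is at (262,224) and the collar at (260,192), within about 2 px of the prediction. The two decoys at (203,82) and (378,190) are clear of the fingers. Descending to grip.

Call:
servo_tool(rows=[{"linear":[0.5,0.7,-20],"angular":[0,0,0],"grip":50},{"linear":[0,0,-25],"angular":[0,0,0],"grip":50},{"linear":[0,0,-20],"angular":[0,0,0],"grip":50},{"linear":[0,0,-8],"angular":[0,0,0],"grip":50},{"linear":[0,0,0],"angular":[0,0,0],"grip":30},{"linear":[0,0,0],"angular":[0,0,0],"grip":15},{"linear":[0,0,0],"angular":[0,0,0],"grip":10},{"linear":[0,0,0],"angular":[0,0,0],"grip":10},{"linear":[0,0,0],"angular":[0,0,0],"grip":10},{"linear":[0,0,0],"angular":[0,0,0],"grip":10}], newtons=60)

```text
time_s: 2.25
tool_pos: [492.9, 339.5, 282.9]
eef_rot: [0.177, 0.984, 0.001, 0.001]
contact_force: [-1.1, 1.1, 7.4]
opening: 0.215
grasp_force: 58.5
```

Call:
servo_tool(rows=[{"linear":[0,0,10],"angular":[0,0,0],"grip":10},{"linear":[0,0,15],"angular":[0,0,0],"grip":10},{"linear":[0,0,25],"angular":[0,0,0],"grip":10},{"linear":[0,0,30],"angular":[0,0,0],"grip":10},{"linear":[0,0,35],"angular":[0,0,0],"grip":10},{"linear":[0,0,35],"angular":[0,0,0],"grip":10},{"linear":[0,0,10],"angular":[0,0,0],"grip":10},{"linear":[0,0,0],"angular":[0,0,0],"grip":10},{"linear":[0,0,0],"angular":[0,0,0],"grip":10}])

```text
time_s: 3.15
tool_pos: [492.1, 338.8, 441.0]
eef_rot: [0.177, 0.984, -0.0, -0.0]
contact_force: [-0.2, 0.2, -1.4]
opening: 0.217
grasp_force: 58.5
```

Run:
```python
from h import *
w=snap('wrist','w4.png'); o=readout.observe(); print(o['time_s'],o['tool_pos'],o['opening'],o['grasp_force'],o['contact_force'],R.from_quat(o['eef_rot']).as_matrix())
a=snap('scene','s4.png'); b=snap('top','t4.png')
p=o['tool_pos']
for z in (155,190,195,267): print(z,[proj(c,p-[0,0,z]) for c in (w,a,b)])
u,v=proj(a,p-[0,0,220]).astype(int); u2,v2=proj(b,p-[0,0,220]).astype(int)
f=lambda c,u,v,r:cv2.resize(c['img'][v-r:v+r,u-r:u+r],(380,380),interpolation=cv2.INTER_CUBIC)
x0,y0=216,150
cv2.imwrite('pics/c4.png',np.hstack([f(w,256,240,64),f(a,u,v,38)])[:,:,::-1]); print(u,v,u2,v2)
```

```text
3.2 [492.07966662 338.79001954 440.25203989] 0.21889069601658703 58.54176342487335 [ 0.12718498  0.63546959 -2.15484978] [[-0.9373547   0.34836935 -0.00222573]
 [ 0.34837298  0.93735477 -0.00151784]
 [ 0.00155753 -0.00219814 -0.99999637]]
155 [array([256.20398158, 260.29499694]), array([385.53361286, 173.19073788]), array([119.5116004 , 214.93725562])]
190 [array([256.22475253, 231.16552737]), array([379.08814302, 185.65853133]), array([126.19104051, 219.26324422])]
195 [array([256.22707614, 227.90686396]), array([378.2177062 , 187.34226066]), array([127.09368142, 219.84784626])]
267 [array([256.25048761, 195.07428813]), array([366.88446157, 209.26472043]), array([138.85944094, 227.46802709])]
374 195 131 222
```

View pics/c4.png

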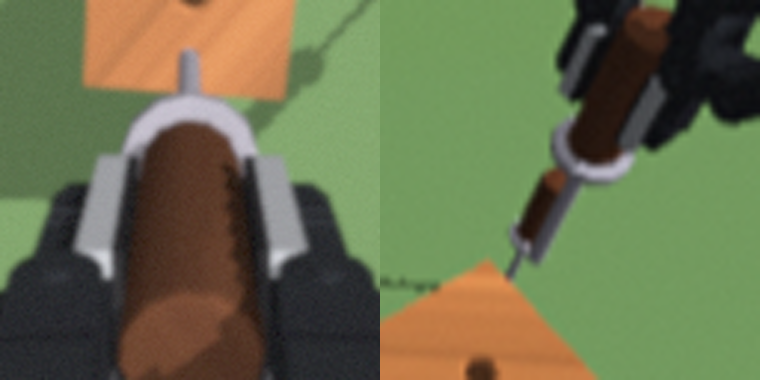

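Wrist crop: the rod tip is at about (255.6,192.8). Scene crop: the tip is at (366.6,209.4), within 0.3 px of where a straight grip on the TCP axis puts it. The skewer is held plumb and centred, so I'll carry it over to the warmer.

Call:
servo_tool(rows=[{"linear":[3,-20,0],"angular":[0,0,0],"grip":10},{"linear":[6,-40,0],"angular":[0,0,0],"grip":10},{"linear":[6,-40,0],"angular":[0,0,0],"grip":10},{"linear":[7,-45,0],"angular":[0,0,0],"grip":10},{"linear":[7,-45,0],"angular":[0,0,0],"grip":10},{"linear":[7,-45,0],"angular":[0,0,0],"grip":10},{"linear":[7,-45,0],"angular":[0,0,0],"grip":10},{"linear":[6,-40,0],"angular":[0,0,0],"grip":10},{"linear":[5,-35,0],"angular":[0,0,0],"grip":10},{"linear":[3,-17.5,-10],"angular":[0,0,0],"grip":10}])

```text
time_s: 4.3
tool_pos: [550.0, -36.1, 431.6]
eef_rot: [0.178, 0.984, -0.0, 0.0]
contact_force: [1.1, 0.6, -0.2]
opening: 0.218
grasp_force: 58.6
```

Call:
servo_tool(rows=[{"linear":[0,0,-10],"angular":[0,0,0],"grip":10},{"linear":[0,0,0],"angular":[0,0,0],"grip":10},{"linear":[0,0,0],"angular":[0,0,0],"grip":10}])

```text
time_s: 4.6
tool_pos: [549.3, -32.5, 420.9]
eef_rot: [0.177, 0.984, 0.0, -0.001]
contact_force: [0.6, 1.0, -0.8]
opening: 0.217
grasp_force: 58.6
```

Run:
```python
from h import *
w=snap('wrist','w5.png'); a=snap('scene','s5.png'); b=snap('top','t5.png')
o=readout.observe(); p=o['tool_pos']; print(o['time_s'],p,o['contact_force'],o['ft_torque'])
H=(549,-33.7,130)
for n,c in zip('wab',(w,a,b)): print(n,'tip',proj(c,p-[0,0,267]),'hole',proj(c,H))
u,v=proj(a,H).astype(int);uw,vw=proj(w,H).astype(int)
f=lambda c,u,v,r:cv2.resize(c['img'][v-r:v+r,u-r:u+r],(380,380),interpolation=cv2.INTER_CUBIC)
cv2.imwrite('pics/c5.png',np.hstack([f(w,uw,vw,38),f(a,u,v,19)])[:,:,::-1]); print(u,v,uw,vw)
```

```text
4.75 [549.64282907 -32.36074074 422.04817115] [ 0.1386213   0.13014137 -0.64250583] [ 0.04481534  0.02979397 -0.04803317]
w tip [256.34775684 196.41016892] hole [254.73155074 188.65325544]
a tip [195.84136141 151.00374682] hole [197.0254079  157.94246747]
b tip [345.50090011 184.50279469] hole [343.79480923 188.26601414]
197 157 254 188
```

View pics/c5.png

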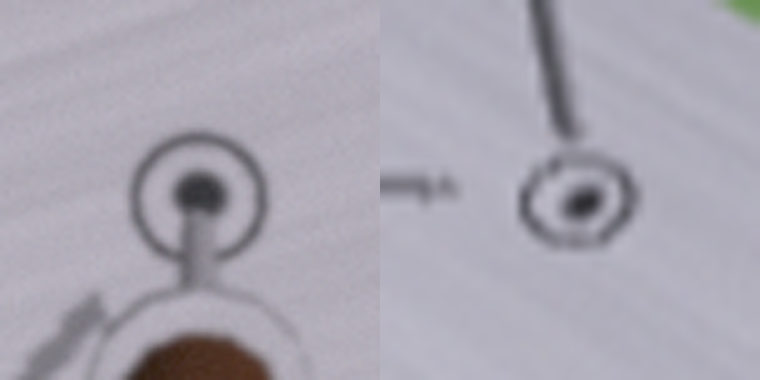

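Wrist crop: ring centre is at (255.8,189.4) and the rod tip just below it at (255.6,191.5). Scene crop: ring centre (197.9,158.0), tip (196.8,151.7). Turning these into an offset between tip and hole:

Run:
```python
from h import *
w,a=load('w5.png'),load('s5.png')
for zt in (152,154,156):
  for n,c,t,h in (('w',w,(255.6,191.5),(255.8,189.4)),('a',a,(196.8,151.7),(197.9,158.0))):
    h1=atz(c,h[0]-.5,h[1]-.5,130);t1=atz(c,t[0]-.5,t[1]-.5,zt);print(zt,n,'hole',h1[:2].round(1),'tip',t1[:2].round(1),'move',(h1-t1)[:2].round(1))
```

```text
152 w hole [549.4 -33.3] tip [545.6 -32. ] move [ 3.8 -1.3]
152 a hole [547.5 -33.8] tip [547.7 -33.2] move [-0.2 -0.6]
154 w hole [549.4 -33.3] tip [545.1 -31.8] move [ 4.3 -1.5]
154 a hole [547.5 -33.8] tip [548.9 -31.9] move [-1.4 -2. ]
156 w hole [549.4 -33.3] tip [544.6 -31.6] move [ 4.8 -1.7]
156 a hole [547.5 -33.8] tip [550.1 -30.5] move [-2.6 -3.3]
```

The two views disagree because of the height parallax. I'll lower the tip to about 5 mm above the plate and look again.

Call:
servo_tool(rows=[{"linear":[0.5,-1,-8],"angular":[0,0,0],"grip":10},{"linear":[0,0,-7],"angular":[0,0,0],"grip":10},{"linear":[0,0,-2],"angular":[0,0,0],"grip":10},{"linear":[0,0,0],"angular":[0,0,0],"grip":10},{"linear":[0,0,0],"angular":[0,0,0],"grip":10}])

```text
time_s: 5.25
tool_pos: [550.1, -34.3, 404.7]
eef_rot: [0.177, 0.984, -0.0, -0.0]
contact_force: [-0.3, 0.7, -0.4]
opening: 0.217
grasp_force: 58.6
```

Run:
```python
from h import *
w=snap('wrist','w6.png'); a=snap('scene','s6.png'); b=snap('top','t6.png')
o=readout.observe(); p=o['tool_pos']; print(o['time_s'],p,o['contact_force'],o['ft_torque'])
H=(549,-33.7,130)
for n,c in zip('wab',(w,a,b)): print(n,'tip',proj(c,p-[0,0,269]),'hole',proj(c,H))
f=lambda c,u,v,r:cv2.resize(c['img'][v-r:v+r,u-r:u+r],(400,400),interpolation=cv2.INTER_CUBIC)
cv2.imwrite('pics/c6.png',np.hstack([f(w,255,190,25),f(a,197,155,16)])[:,:,::-1])
```

```text
5.4 [550.1477179  -34.40109169 405.01661414] [ 0.15375668 -0.06813886  0.13074909] [ 0.06086443  0.03755271 -0.03014335]
w tip [255.93331586 194.67833328] hole [256.2299335  191.30778608]
a tip [196.10652448 156.3956778 ] hole [197.0254079  157.94246747]
b tip [344.68334325 186.83071812] hole [343.79480923 188.26601414]
```

View pics/c6.png

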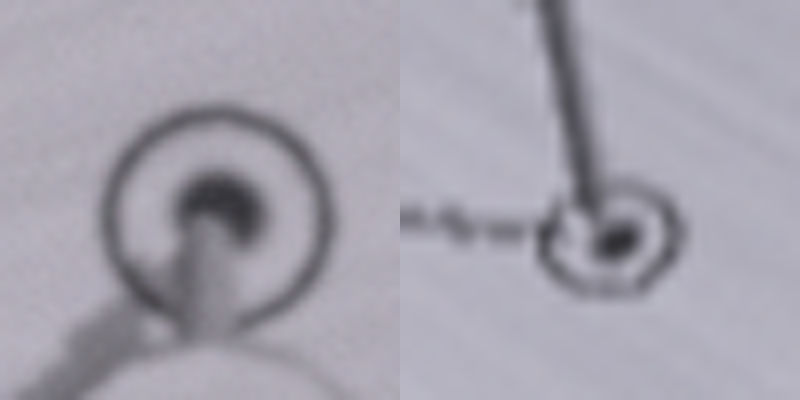

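Wrist crop: ring centre is at (257.2,192.2) and the tip at (256.2,192.7). Scene crop: ring centre (197.8,158.0), tip (196.2,155.6).

Run:
```python
from h import *
w,a=load('w6.png'),load('s6.png')
for zt in (134,136,138):
  for n,c,t,h in (('w',w,(256.25,192.75),(257.25,192.25)),('a',a,(196.2,155.6),(197.8,158.0))):
    h1=atz(c,h[0]-.5,h[1]-.5,130);t1=atz(c,t[0]-.5,t[1]-.5,zt);print(zt,n,'hole',h1[:2].round(1),'tip',t1[:2].round(1),'move',(h1-t1)[:2].round(1))
```

```text
134 w hole [549.5 -33.4] tip [548.6 -34. ] move [0.9 0.6]
134 a hole [547.6 -34. ] tip [546.5 -38.9] move [1.1 4.8]
136 w hole [549.5 -33.4] tip [548.1 -33.8] move [1.5 0.4]
136 a hole [547.6 -34. ] tip [547.7 -37.6] move [-0.1  3.5]
138 w hole [549.5 -33.4] tip [547.6 -33.6] move [2.  0.2]
138 a hole [547.6 -34. ] tip [548.9 -36.3] move [-1.2  2.3]
```

Call:
servo_tool(rows=[{"linear":[0.6,1.2,0],"angular":[0,0,0],"grip":10},{"linear":[0,0,-2],"angular":[0,0,0],"grip":10},{"linear":[0,0,-1],"angular":[0,0,0],"grip":10},{"linear":[0,0,-1],"angular":[0,0,0],"grip":10}])

```text
time_s: 5.8
tool_pos: [550.6, -33.1, 400.6]
eef_rot: [0.177, 0.984, -0.0, -0.0]
contact_force: [0.5, 0.2, -0.2]
opening: 0.217
grasp_force: 58.6
```

Call:
servo_tool(rows=[{"linear":[0,0,-0.7],"angular":[0,0,0],"grip":10},{"linear":[0,0,-0.7],"angular":[0,0,0],"grip":10}])

```text
time_s: 6.0
tool_pos: [550.7, -33.2, 399.3]
eef_rot: [0.177, 0.984, -0.0, -0.0]
contact_force: [0.4, 0.1, -0.8]
opening: 0.217
grasp_force: 58.6
```

Call:
servo_tool(rows=[{"linear":[0,0,-0.7],"angular":[0,0,0],"grip":10},{"linear":[0,0,-0.7],"angular":[0,0,0],"grip":10}])

```text
time_s: 6.2
tool_pos: [550.7, -33.2, 397.9]
eef_rot: [0.177, 0.984, 0.0, 0.0]
contact_force: [0.1, -0.6, -1.4]
opening: 0.216
grasp_force: 58.6
```

Call:
servo_tool(rows=[{"linear":[0,0,-0.6],"angular":[0,0,0],"grip":10},{"linear":[0,0,-0.6],"angular":[0,0,0],"grip":10}])

```text
time_s: 6.4
tool_pos: [550.7, -33.1, 396.8]
eef_rot: [0.177, 0.984, -0.0, 0.0]
contact_force: [-0.1, -0.1, 0.0]
opening: 0.215
grasp_force: 58.6
```

Call:
servo_tool(rows=[{"linear":[0,0,-0.6],"angular":[0,0,0],"grip":10},{"linear":[0,0,-0.6],"angular":[0,0,0],"grip":10}])

```text
time_s: 6.6
tool_pos: [550.7, -33.1, 395.5]
eef_rot: [0.177, 0.984, 0.0, -0.0]
contact_force: [0.2, -0.4, -0.5]
opening: 0.218
grasp_force: 58.6
```

Call:
servo_tool(rows=[{"linear":[0,0,-0.6],"angular":[0,0,0],"grip":10},{"linear":[0,0,-0.6],"angular":[0,0,0],"grip":10}])

```text
time_s: 6.8
tool_pos: [550.7, -33.1, 394.3]
eef_rot: [0.177, 0.984, -0.0, -0.0]
contact_force: [0.6, -0.2, -0.4]
opening: 0.222
grasp_force: 58.6
```

No contact, and the tip is inside the mouth. Continuing down towards the latch.

Call:
servo_tool(rows=[{"linear":[0,0,-1],"angular":[0,0,0],"grip":10},{"linear":[0,0,-1.5],"angular":[0,0,0],"grip":10},{"linear":[0,0,-1.5],"angular":[0,0,0],"grip":10},{"linear":[0,0,-1.5],"angular":[0,0,0],"grip":10},{"linear":[0,0,-1.5],"angular":[0,0,0],"grip":10}])

```text
time_s: 7.3
tool_pos: [550.6, -33.1, 387.2]
eef_rot: [0.177, 0.984, -0.0, -0.0]
contact_force: [0.3, -0.1, -0.1]
opening: 0.221
grasp_force: 58.6
```

Call:
servo_tool(rows=[{"linear":[0,0,-1],"angular":[0,0,0],"grip":10},{"linear":[0,0,-1],"angular":[0,0,0],"grip":10},{"linear":[0,0,-1],"angular":[0,0,0],"grip":10}])

```text
time_s: 7.6
tool_pos: [550.7, -33.1, 384.3]
eef_rot: [0.177, 0.984, -0.0, 0.0]
contact_force: [0.1, 0.5, -0.5]
opening: 0.218
grasp_force: 58.6
```

Call:
servo_tool(rows=[{"linear":[0,0,-1],"angular":[0,0,0],"grip":10},{"linear":[0,0,-1],"angular":[0,0,0],"grip":10},{"linear":[0,0,-0.5],"angular":[0,0,0],"grip":10}])

```text
time_s: 7.9
tool_pos: [550.7, -33.1, 381.8]
eef_rot: [0.177, 0.984, -0.0, -0.0]
contact_force: [-0.2, -0.7, -0.5]
opening: 0.215
grasp_force: 58.6
```

Call:
servo_tool(rows=[{"linear":[0,0,-0.8],"angular":[0,0,0],"grip":10},{"linear":[0,0,-0.8],"angular":[0,0,0],"grip":10},{"linear":[0,0,-0.9],"angular":[0,0,0],"grip":10}])

```text
time_s: 8.2
tool_pos: [550.7, -33.1, 379.3]
eef_rot: [0.177, 0.984, -0.0, 0.0]
contact_force: [0.6, 0.2, -1.0]
opening: 0.222
grasp_force: 58.6
```

Call:
servo_tool(rows=[{"linear":[0,0,-0.8],"angular":[0,0,0],"grip":10},{"linear":[0,0,-0.8],"angular":[0,0,0],"grip":10},{"linear":[0,0,-0.9],"angular":[0,0,0],"grip":10}])

```text
time_s: 8.5
tool_pos: [550.8, -33.1, 377.3]
eef_rot: [0.177, 0.984, 0.0, 0.0]
contact_force: [-0.6, -0.4, 5.4]
opening: 0.218
grasp_force: 58.8
```

Contact with the latch at 5.4 N. Pressing on gradually.

Call:
servo_tool(rows=[{"linear":[0,0,-0.7],"angular":[0,0,0],"grip":10},{"linear":[0,0,-0.7],"angular":[0,0,0],"grip":10},{"linear":[0,0,-0.6],"angular":[0,0,0],"grip":10}])

```text
time_s: 8.8
tool_pos: [550.9, -33.1, 375.8]
eef_rot: [0.177, 0.984, 0.0, 0.001]
contact_force: [-1.7, 0.6, 7.6]
opening: 0.219
grasp_force: 59.1
```

Call:
servo_tool(rows=[{"linear":[0,0,-0.8],"angular":[0,0,0],"grip":10},{"linear":[0,0,-0.8],"angular":[0,0,0],"grip":10},{"linear":[0,0,-0.6],"angular":[0,0,0],"grip":10},{"linear":[0,0,0],"angular":[0,0,0],"grip":10}])

```text
time_s: 9.2
tool_pos: [551.0, -33.1, 373.9]
eef_rot: [0.177, 0.984, 0.0, 0.001]
contact_force: [-1.5, 1.0, 10.1]
opening: 0.218
grasp_force: 59.3
```

Call:
servo_tool(rows=[{"linear":[0,0,-0.8],"angular":[0,0,0],"grip":10},{"linear":[0,0,-0.7],"angular":[0,0,0],"grip":10},{"linear":[0,0,-0.5],"angular":[0,0,0],"grip":10},{"linear":[0,0,0],"angular":[0,0,0],"grip":10}])

```text
time_s: 9.6
tool_pos: [551.1, -33.1, 372.1]
eef_rot: [0.177, 0.984, 0.0, 0.001]
contact_force: [-2.4, -0.8, 11.2]
opening: 0.218
grasp_force: 59.4
```

Call:
servo_tool(rows=[{"linear":[0,0,-0.6],"angular":[0,0,0],"grip":10},{"linear":[0,0,-0.5],"angular":[0,0,0],"grip":10},{"linear":[0,0,0],"angular":[0,0,0],"grip":10},{"linear":[0,0,0],"angular":[0,0,0],"grip":10}])

```text
time_s: 10.0
tool_pos: [551.2, -33.1, 371.2]
eef_rot: [0.177, 0.984, 0.0, 0.001]
contact_force: [-2.5, 0.6, 12.8]
opening: 0.22
grasp_force: 59.5
```

Run:
```python
from h import *
b=snap('top','t7.png'); o=readout.observe(); print(o['time_s'],o['tool_pos'],o['contact_force'])
b0=load('t6.png')
f=lambda c:cv2.resize(c['img'][195:255,295:395],(400,240),interpolation=cv2.INTER_CUBIC)
cv2.imwrite('pics/c7.png',np.hstack([f(b0),f(b)])[:,:,::-1])
```

```text
10.05 [551.15274288 -33.06944067 371.25266752] [-2.35913783  1.20795224 11.86192067]
```

View pics/c7.png

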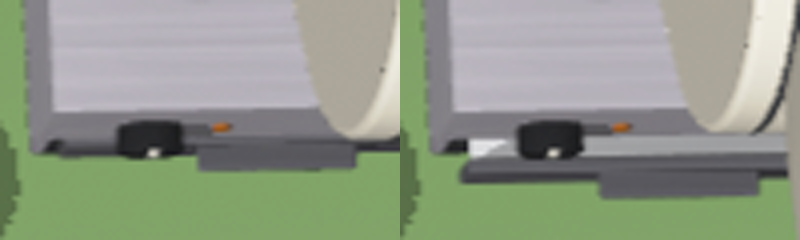

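The tray is creeping out: its lip has moved about 7 px between the two crops. I'll press a little further and hold.

Call:
servo_tool(rows=[{"linear":[0,0,-0.4],"angular":[0,0,0],"grip":10},{"linear":[0,0,0],"angular":[0,0,0],"grip":10},{"linear":[0,0,0],"angular":[0,0,0],"grip":10},{"linear":[0,0,0],"angular":[0,0,0],"grip":10},{"linear":[0,0,0],"angular":[0,0,0],"grip":10},{"linear":[0,0,0],"angular":[0,0,0],"grip":10},{"linear":[0,0,0],"angular":[0,0,0],"grip":10},{"linear":[0,0,0],"angular":[0,0,0],"grip":10},{"linear":[0,0,0],"angular":[0,0,0],"grip":10},{"linear":[0,0,0],"angular":[0,0,0],"grip":10}])

```text
time_s: 11.05
tool_pos: [551.2, -33.1, 370.9]
eef_rot: [0.177, 0.984, 0.0, 0.001]
contact_force: [-1.4, 1.6, 12.9]
opening: 0.222
grasp_force: 59.5
```

Call:
servo_tool(rows=[{"linear":[0,0,0],"angular":[0,0,0],"grip":10},{"linear":[0,0,0],"angular":[0,0,0],"grip":10},{"linear":[0,0,0],"angular":[0,0,0],"grip":10},{"linear":[0,0,0],"angular":[0,0,0],"grip":10},{"linear":[0,0,0],"angular":[0,0,0],"grip":10},{"linear":[0,0,0],"angular":[0,0,0],"grip":10},{"linear":[0,0,0],"angular":[0,0,0],"grip":10},{"linear":[0,0,0],"angular":[0,0,0],"grip":10},{"linear":[0,0,0],"angular":[0,0,0],"grip":10},{"linear":[0,0,0],"angular":[0,0,0],"grip":10}])

```text
time_s: 12.05
tool_pos: [551.1, -33.1, 370.9]
eef_rot: [0.177, 0.984, 0.0, 0.001]
contact_force: [-3.3, 0.5, 13.4]
opening: 0.221
grasp_force: 59.5
```

Run:
```python
from h import *
# lip travel: template-match the lip from the shut view, in two pictures 0.5 s of hold apart
b0=load('t6.png'); t=b0['img'][228:239,342:372]
def trk(c):
    r=cv2.matchTemplate(c['img'][220:275,330:385],t,cv2.TM_CCOEFF_NORMED); _,s,_,l=cv2.minMaxLoc(r); return l[0]+330,l[1]+220,round(s,2)
for fn in ('t6.png','t7.png'): print(trk(load(fn)))
c=snap('top','t8.png'); x=trk(c); print(x); o=readout.observe(); print(o['time_s'],o['contact_force'],o['tool_pos'])
p=lambda v:atz(c,357,v,30)
print('travel mm', np.linalg.norm(p(233)-p(233+x[1]-228)))
```

```text
(342, 228, 1.0)
(342, 235, 0.86)
(343, 250, 0.83)
12.1 [-2.94434796  0.7396725  13.89724834] [551.16412902 -33.07295875 370.91752363]
travel mm 44.98750500185497
```

The tray has travelled 45 mm. I'll hold a moment longer, check that it has stopped, then withdraw.

Call:
servo_tool(rows=[{"linear":[0,0,0],"angular":[0,0,0],"grip":10},{"linear":[0,0,0],"angular":[0,0,0],"grip":10},{"linear":[0,0,0],"angular":[0,0,0],"grip":10},{"linear":[0,0,0],"angular":[0,0,0],"grip":10},{"linear":[0,0,0],"angular":[0,0,0],"grip":10},{"linear":[0,0,0],"angular":[0,0,0],"grip":10},{"linear":[0,0,0],"angular":[0,0,0],"grip":10}])

```text
time_s: 12.8
tool_pos: [551.2, -33.1, 370.9]
eef_rot: [0.177, 0.984, 0.0, 0.001]
contact_force: [-1.7, 1.2, 12.8]
opening: 0.219
grasp_force: 59.5
```

Call:
servo_tool(rows=[{"linear":[0,0,2],"angular":[0,0,0],"grip":10},{"linear":[0,0,4],"angular":[0,0,0],"grip":10},{"linear":[0,0,6],"angular":[0,0,0],"grip":10},{"linear":[0,0,8],"angular":[0,0,0],"grip":10},{"linear":[0,0,10],"angular":[0,0,0],"grip":10},{"linear":[0,0,12],"angular":[0,0,0],"grip":10},{"linear":[0,0,15],"angular":[0,0,0],"grip":10},{"linear":[0,0,10],"angular":[0,0,0],"grip":10},{"linear":[0,0,3],"angular":[0,0,0],"grip":10}])

```text
time_s: 13.7
tool_pos: [551.0, -33.2, 440.9]
eef_rot: [0.177, 0.984, 0.0, 0.001]
contact_force: [0.2, 1.6, -0.5]
opening: 0.219
grasp_force: 58.9
```

Run:
```python
from h import *
b0=load('t6.png'); t=b0['img'][228:239,342:372]
c=snap('top','t9.png'); r=cv2.matchTemplate(c['img'][220:275,330:385],t,cv2.TM_CCOEFF_NORMED); print(cv2.minMaxLoc(r))
o=readout.observe(); print(o['time_s'],o['contact_force'],o['tool_pos'],o['opening'])
w=snap('wrist','w9.png')
```

```text
(-0.5581559538841248, 0.8300914168357849, (25, 10), (13, 30))
13.75 [-0.5315474   0.48763922  0.30647389] [550.85837494 -33.15531043 440.55574417] 0.21842717667492892
```

Tray stays out. Back to the block.

Call:
servo_tool(rows=[{"linear":[-3,20,0],"angular":[0,0,0],"grip":10},{"linear":[-6,40,0],"angular":[0,0,0],"grip":10},{"linear":[-7,40,0],"angular":[0,0,0],"grip":10},{"linear":[-7,45,0],"angular":[0,0,0],"grip":10},{"linear":[-7,45,0],"angular":[0,0,0],"grip":10},{"linear":[-7,45,0],"angular":[0,0,0],"grip":10},{"linear":[-7,45,0],"angular":[0,0,0],"grip":10},{"linear":[-7,40,0],"angular":[0,0,0],"grip":10},{"linear":[-5,35,0],"angular":[0,0,0],"grip":10},{"linear":[-2.8,17,0],"angular":[0,0,0],"grip":10}])

```text
time_s: 14.8
tool_pos: [491.0, 341.4, 438.3]
eef_rot: [0.176, 0.984, -0.0, -0.0]
contact_force: [-0.2, 0.2, -0.8]
opening: 0.221
grasp_force: 58.8
```

Call:
servo_tool(rows=[{"linear":[0,0,-30],"angular":[0,0,0],"grip":10},{"linear":[0,0,-30],"angular":[0,0,0],"grip":10},{"linear":[0,0,-15],"angular":[0,0,0],"grip":10},{"linear":[0,0,0],"angular":[0,0,0],"grip":10},{"linear":[0,0,0],"angular":[0,0,0],"grip":10}])

```text
time_s: 15.3
tool_pos: [492.3, 338.6, 364.6]
eef_rot: [0.177, 0.984, -0.0, 0.0]
contact_force: [0.1, 0.3, -0.7]
opening: 0.218
grasp_force: 58.8
```

Run:
```python
from h import *
w=snap('wrist','w10.png'); a=snap('scene','s10.png')
o=readout.observe(); p=o['tool_pos']; print(o['time_s'],p,o['contact_force'],o['eef_rot'])
for n,c in zip('wa',(w,a)): print(n,'tip',proj(c,p-[0,0,269]),'hole',proj(c,(492.3,338.2,85)))
f=lambda c,u,v,r:cv2.resize(c['img'][v-r:v+r,u-r:u+r],(400,400),interpolation=cv2.INTER_CUBIC)
cv2.imwrite('pics/c10.png',np.hstack([f(w,256,190,32),f(a,358,228,20)])[:,:,::-1])
```

```text
15.4 [492.53798078 338.88326684 365.65897171] [-0.26341729  0.14170337  0.29005597] [1.77185052e-01 9.84176836e-01 7.91246046e-04 8.87494704e-04]
w tip [256.33085076 194.9156352 ] hole [255.50360296 191.27341568]
a tip [356.81240838 228.83333138] hole [355.18611902 231.24459833]
```

View pics/c10.png

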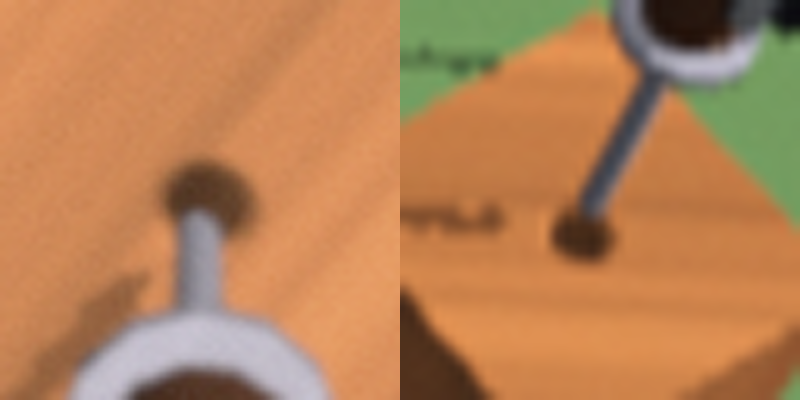

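Wrist crop: the hole is at (257.3,190.0) with the tip in front at (255.8,192.7). Scene crop: hole (356.2,231.7), tip (357.2,229.3). Both put the tip within about 1 mm of the hole axis, so a small +y correction and then insertion.

Call:
servo_tool(rows=[{"linear":[0.4,0.8,-4],"angular":[0,0,0],"grip":10},{"linear":[0,0,-4],"angular":[0,0,0],"grip":10},{"linear":[0,0,-2],"angular":[0,0,0],"grip":10},{"linear":[0,0,-2],"angular":[0,0,0],"grip":10},{"linear":[0,0,-2],"angular":[0,0,0],"grip":10},{"linear":[0,0,-2],"angular":[0,0,0],"grip":10}])

```text
time_s: 16.0
tool_pos: [492.3, 339.7, 348.0]
eef_rot: [0.177, 0.984, -0.0, -0.0]
contact_force: [0.7, 0.2, -1.4]
opening: 0.217
grasp_force: 58.8
```

Call:
servo_tool(rows=[{"linear":[0,0,-1],"angular":[0,0,0],"grip":10},{"linear":[0,0,-1],"angular":[0,0,0],"grip":10},{"linear":[0,0,-1],"angular":[0,0,0],"grip":10}])

```text
time_s: 16.3
tool_pos: [492.3, 339.7, 345.1]
eef_rot: [0.177, 0.984, 0.0, 0.0]
contact_force: [0.2, -0.5, -0.6]
opening: 0.222
grasp_force: 58.8
```

Free of contact with the tip about 9 mm down the hole. Going down.

Call:
servo_tool(rows=[{"linear":[0,0,-3],"angular":[0,0,0],"grip":10},{"linear":[0,0,-5],"angular":[0,0,0],"grip":10},{"linear":[0,0,-7],"angular":[0,0,0],"grip":10},{"linear":[0,0,-8],"angular":[0,0,0],"grip":10},{"linear":[0,0,-8],"angular":[0,0,0],"grip":10},{"linear":[0,0,-8],"angular":[0,0,0],"grip":10},{"linear":[0,0,-7],"angular":[0,0,0],"grip":10},{"linear":[0,0,-5],"angular":[0,0,0],"grip":10},{"linear":[0,0,-3],"angular":[0,0,0],"grip":10},{"linear":[0,0,0],"angular":[0,0,0],"grip":10}])

```text
time_s: 17.3
tool_pos: [492.2, 339.6, 290.7]
eef_rot: [0.177, 0.984, -0.0, -0.0]
contact_force: [0.2, -0.0, -0.7]
opening: 0.222
grasp_force: 58.8
```

Call:
servo_tool(rows=[{"linear":[0,0,-1.5],"angular":[0,0,0],"grip":10},{"linear":[0,0,-1.5],"angular":[0,0,0],"grip":10},{"linear":[0,0,0],"angular":[0,0,0],"grip":10}])

```text
time_s: 17.6
tool_pos: [492.3, 339.7, 288.2]
eef_rot: [0.177, 0.984, 0.0, 0.0]
contact_force: [-0.1, 0.2, -0.6]
opening: 0.219
grasp_force: 58.8
```

Call:
servo_tool(rows=[{"linear":[0,0,-1],"angular":[0,0,0],"grip":10},{"linear":[0,0,-1],"angular":[0,0,0],"grip":10},{"linear":[0,0,-1],"angular":[0,0,0],"grip":10},{"linear":[0,0,0],"angular":[0,0,0],"grip":10}])

```text
time_s: 18.0
tool_pos: [492.2, 339.6, 285.0]
eef_rot: [0.177, 0.984, -0.0, -0.0]
contact_force: [-0.3, 0.1, -0.3]
opening: 0.219
grasp_force: 58.8
```

Call:
servo_tool(rows=[{"linear":[0,0,-0.7],"angular":[0,0,0],"grip":10},{"linear":[0,0,-0.7],"angular":[0,0,0],"grip":10},{"linear":[0,0,0],"angular":[0,0,0],"grip":10}])

```text
time_s: 18.3
tool_pos: [492.2, 339.7, 283.7]
eef_rot: [0.177, 0.984, -0.0, -0.0]
contact_force: [0.6, 0.9, -1.5]
opening: 0.216
grasp_force: 58.8
```

Call:
servo_tool(rows=[{"linear":[0,0,-0.7],"angular":[0,0,0],"grip":10},{"linear":[0,0,-0.7],"angular":[0,0,0],"grip":10},{"linear":[0,0,0],"angular":[0,0,0],"grip":10}])

```text
time_s: 18.6
tool_pos: [492.3, 339.7, 282.9]
eef_rot: [0.177, 0.984, 0.0, 0.0]
contact_force: [-2.5, -0.9, 4.6]
opening: 0.218
grasp_force: 59.2
```

Call:
servo_tool(rows=[{"linear":[0,0,-0.4],"angular":[0,0,0],"grip":10},{"linear":[0,0,-0.3],"angular":[0,0,0],"grip":10},{"linear":[0,0,0],"angular":[0,0,0],"grip":10}])

```text
time_s: 18.9
tool_pos: [492.3, 339.7, 282.9]
eef_rot: [0.177, 0.984, 0.0, 0.0]
contact_force: [-3.3, -1.9, 11.0]
opening: 0.223
grasp_force: 59.6
```

The collar is seated on the block (11 N, no further travel). I'll ease off, release and rise.

Call:
servo_tool(rows=[{"linear":[0,0,0.6],"angular":[0,0,0],"grip":10},{"linear":[0,0,0],"angular":[0,0,0],"grip":22},{"linear":[0,0,0],"angular":[0,0,0],"grip":30},{"linear":[0,0,0],"angular":[0,0,0],"grip":45},{"linear":[0,0,0],"angular":[0,0,0],"grip":50},{"linear":[0,0,0],"angular":[0,0,0],"grip":50},{"linear":[0,0,0],"angular":[0,0,0],"grip":50}])

```text
time_s: 19.6
tool_pos: [492.3, 339.7, 282.2]
eef_rot: [0.177, 0.984, -0.0, -0.0]
contact_force: [0.4, -0.3, -0.1]
opening: 0.583
grasp_force: 0.0
```

Call:
servo_tool(rows=[{"linear":[0,0,5],"angular":[0,0,0],"grip":50},{"linear":[0,0,15],"angular":[0,0,0],"grip":50},{"linear":[0,0,30],"angular":[0,0,0],"grip":50},{"linear":[0,0,40],"angular":[0,0,0],"grip":50},{"linear":[0,0,40],"angular":[0,0,0],"grip":50},{"linear":[0,0,30],"angular":[0,0,0],"grip":50},{"linear":[0,0,0],"angular":[0,0,0],"grip":50},{"linear":[0,0,0],"angular":[0,0,0],"grip":50},{"linear":[0,0,0],"angular":[0,0,0],"grip":50}])

```text
time_s: 20.5
tool_pos: [491.8, 339.4, 441.7]
eef_rot: [0.177, 0.984, -0.0, -0.001]
contact_force: [0.5, -0.2, -0.7]
opening: 0.589
grasp_force: 0.0
```

Run:
```python
from h import *
a=snap('scene','s11.png'); b=snap('top','t11.png')
o=readout.observe(); print(o['time_s'],o['tool_pos'],o['contact_force'],o['opening'])
d=cv2.absdiff(load('s1.png')['img'],a['img']).max(2)
for n,x,y in [('bowl',296,190),('tumbler',300,280),('ramekin',216,269)]: print(n,(d[y-20:y+20,x-20:x+20]>40).mean())
A=cv2.resize(a['img'][120:310,180:420],(480,380),interpolation=cv2.INTER_CUBIC)
B=cv2.resize(a['img'][203:267,324:388],(300,300),interpolation=cv2.INTER_CUBIC)
cv2.imwrite('pics/c11.png',np.hstack([A,cv2.copyMakeBorder(B,0,80,0,0,0)])[:,:,::-1])
```

```text
20.6 [491.92084786 339.42732105 440.99785746] [-0.11647632 -0.53810174  0.98409582] 0.5855591338277102
bowl 0.235625
tumbler 0.0
ramekin 0.0
```

View pics/c11.png

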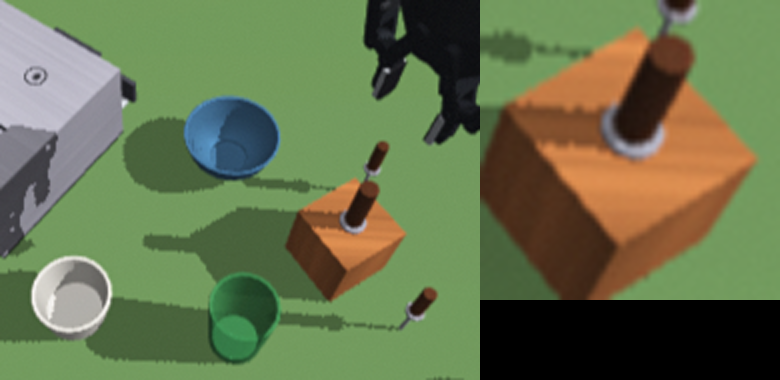

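The skewer stands upright with its collar flat on the block, at (356,231) in the scene. The bowl, tumbler and ramekin are where they were; the bowl's image difference is the arm's shadow having moved. Last check of the tray, then hand in.

Run:
```python
from h import *
t=load('t6.png')['img'][228:239,342:372]; m=cv2.minMaxLoc(cv2.matchTemplate(load('t11.png')['img'][220:275,330:385],t,cv2.TM_CCOEFF_NORMED)); print(m)
if m[3][1]>=29: print(env.sign_off())
```

```text
(-0.5593466758728027, 0.8291785717010498, (25, 10), (13, 30))
the job is handed in; nothing more can be done
None
```

I tripped the latch at about 14 N, and the crumb tray crept out about 45 mm, its full travel. The skewer is back in its block, upright with its collar flat on top, the dishes stand where they were, and the job was handed in at about 21 s.

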